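# Shim the loading fixture level, load the matching test pieces and lock it

### The arm

A 6-joint arm with a two-finger parallel gripper is mounted at the origin on the work surface. World frame = base frame: x ahead of the robot, y to its left, z up, the work surface at z = 0. Lengths are in mm, angles in rad, forces in N, time in s.
With the tool pointing down it reaches from about 300 to 775 mm from the base axis. Payload 14.6 kg.
Tool frame: the origin (TCP) lies on the mounting face of the last link; the fingertips stand 199 mm ahead of it and the grasp point (between the pads) lies 180 mm ahead of it; z points along the fingers, y is the line along which they close (so a half turn about z gives the same grasp; the last joint's range is limited). The gripper opens to 94 mm and grips with 3 to 60 N. Pads are 16 mm wide; open, the fingers measure 119 mm over their backs; the gripper's body (75 mm by 177 mm) begins 78 mm behind the grasp point.
Start: joints at [1.034, 0.3, 1.521, -0, 1.321, -0.067], TCP at [248.986, 490.405, 404.646] pointing down, gripper open.
Joint ranges: [-3.03, 3.03], [-0.79, 2.21], [0.23, 2.52], [-1.04, 4.18], [0, 3.07], [-2.55, 2.55]. Speed limits (rad/s): [2.22, 2.22, 2.57, 3.14, 3.14, 3.14].

### API

Orientations are given as [roll, pitch, yaw] about the fixed x, y, z axes, in that order (R = Rz(yaw) Ry(pitch) Rx(roll)).
In Python, from cell import manip gives the robot as it stands. The module is installed in compiled form; this text tells all that it offers.
- The arm moves only by the shell command python3 -m creep 'ROWS' [FORCE]. ROWS is a JSON object of lists of equal length, an entry for each row: "slide": the shift along the world's x, y, z in cm, a list of three; "turn": the turn about the world's z in rad; "claw": the opening, from 0 (shut) to 1 (fully open). A call has 1 to 8 rows; each row shifts and turns the commanded pose from where the row before left it; what a row does not reach is not made up. A row lasts 1/8 s, in which the tool goes at most 62.5 mm and 10.7 degrees, less where a joint would pass 70% of its speed; a pose out of reach is approached as far as the arm can. A call with a gripper value outside its range is refused whole. The fingers move at their own pace and stop on an object; FORCE is the grip in N (left out, the last holds). Time passes only in rows, so rows that do not move let the fingers close. It gives the time, the measured TCP pose, the force, the opening and the grip force at its end, in the units of the state.
- manip.read_state(): the state, without advancing time (a new reading comes with each control period).
- manip.camera(name): name is "side" or "top"; returns (picture, depth): 420x560x3 uint8, red, green, blue; 420x560 float32, mm along the optical axis (not along the pixel's ray), 0 where there is no reading.
- manip.calibration(name): a dict with "intrinsics" (3x3 intrinsics, pixels), "k1" (the pictures are not rectified: a ray, as slopes to the right and down, at radius r is drawn at 1 + k1 r^2 times it, then the intrinsics apply), "pose" (4x4, takes a point from camera to world coordinates). Camera axes: x right, y up, looking along -z (the intrinsics and any distortion apply to the point x, -y, -z); pixel columns grow to the right and rows downward; lengths in mm; the calibration is good to about 2 mm. A picture is of the moment at which its call begins. calibration takes no time and is no camera call.
- manip.sign_off(): hands the job in; it is judged then, once.
Trained networks look in the newest picture that a camera, given by its name, has taken for a name from the list of things; names that differ only in an ending like _2 or _b are one class to them, and where a whole thing is asked for, a point or a joint stands for the part that bears it (a point fixed in the world has none). Each returns a list of dicts, best first, with "score" (0 to 1); they miss things now and then, are a little off and sometimes report something else, mostly with a low value. They report only what shows in the picture. A call takes as long as a camera call.
- manip.cut_out(query, camera): "mask" (420x560 bool, what is visible of it) and "position" ([column, row] in pixels, amid what is visible of it).
The state is a dict: "clock": time; "joints": joint angles; "qd": joint speeds; "effort": joint torques, N m; "eef_pos": TCP position; "eef_rot": TCP orientation; "wrist_force": force on the tool from outside, world axes, zero at the start; "moment": the same for the moment, N m; "finger_gap": finger opening in mm; "finger_force": force on a finger pad.
Only numpy, scipy, OpenCV 4.12 (cv2) and the standard library are available. Lean on these libraries where they do the work, as an engineer would, in place of code of your own. Each camera call takes 0.05 s, during which the arm holds its last target. There are 200 camera calls.

### The job

Push the loose wedge shim under the hanging corner foot of the loading fixture's plate until the bubble of the level on top sits centred between its two lines, and let go of the shim, leaving it there. Then stand each test piece that is on the bench (there may be three or four of puck, coupler, gear housing and bar head) upright on the dark dial inlay of its own outline and size, centred and squared up with it, and when all are loaded and the bubble is still centred, throw the long chrome lever fully over to the side away from the robot to lock the fixture. Leave the screwdriver and the ring gauge where they are.

Things in the scene. Friction and masses are not known exactly. Their poses are not given: they have to be found in the camera images.
- fixture: Fixed dark steel stand of the loading fixture; origin under the middle of the plate, on the bench give or take 2.5 mm (the stand's height varies). +x points roughly away from the robot, +y to its left. The aluminium plate, 250 (x) x 240 (y) x 12 mm, top 48 mm above this origin when level, hinges along its +y edge on a line 42 mm above and 110 mm to +y of this origin.
- plate (a joint): Tilt of the plate in rad: 0 level (bubble centred), positive with the -y corner foot low. It hangs by its own weight (about 6 N at the foot) on a stop at 0.045; the other stop is -0.03. It sinks back if the shim is pulled out.
- foot (a point): Lowest point of the round steel foot (24 mm ball) under the plate's corner, 100 mm to +x and 100 mm to -y of the plate's middle, 20 mm inside the plate's -y edge. It clears the bench by 6 to 11 mm while hanging, 15.5 to 20.5 mm when level. The only place for the shim; push it in along the fixture's +y.
- bubble_mid (a point): Middle of the dark 14 mm bubble on the pale spirit-level strip, which runs along y on the plate's top, 109 mm to +x of the plate's middle, 12 mm above the plate's top face. Moves 0.5 mm along y per mrad of tilt, to the higher side; centred between two black lines 11 mm either side of the strip's middle.
- wedge: Loose steel wedge shim, 0.3 to 0.45 kg, 175 mm long, 40 mm wide. Origin on its underside below the upright handle plate (12 mm thick along x, 40 mm wide, top 50 mm up). x points to the nose: flat 8 mm tail from x = -20 to 35 mm, then the top slopes straight from 25.5 mm height at x = 35 to 4.5 mm at the nose, x = 155 mm. Friction keeps it under the foot when let go.
- dial (a joint): Angle (rad) of the round index dial (208 mm diameter, flush in the plate, centre 15 mm to -x of the plate's middle) about the plate's upward normal. It is clamped and does not turn in use. It bears four flush dark inlays, one for each kind of piece, centred 65 mm from its centre, 90 degrees apart.
- pad_puck (a point): Centre of the round inlay, 64 mm diameter, on the plate's top face; axes are the dial's axes (its x axis points from the dial's centre to this inlay). z is the plate's upward normal.
- pad_coupler (a point): Centre of the round inlay, 46 mm diameter, across the dial from the puck's, on the plate's top face; axes as the dial's (the dial's centre lies 65 mm to +x of it).
- pad_housing (a point): Centre of the square inlay, 64 x 64 mm, sides along the dial's x and y (the dial's centre lies 65 mm to -y of it).
- pad_bar (a point): Centre of the oblong inlay, 100 mm along the dial's x by 30 mm along the dial's y (the dial's centre lies 65 mm to +y of it).
- puck: Cream ceramic alignment puck: flat disc 64 mm diameter, 28 mm high; origin centre of its underside, z up. Belongs on pad_puck. May be absent.
- coupler: Violet anodized quick-release coupler: upright cylinder 46 mm diameter, 60 mm high; origin centre of its underside. Belongs on pad_coupler. May be absent.
- housing: Polished steel gear housing: square flange 64 x 64 x 14 mm with a round drum, 52 mm diameter, up to 55 mm height and a small square stub to 67 mm; origin centre of its underside, x and y along the flange's sides. Belongs on pad_housing, either way round. May be absent.
- bar_head: Nickel-plated breaker bar head: bar 100 mm along its x, 30 mm wide, 30 mm high, with a dark stud 10 mm high, 22 mm diameter, on top at x = +33 mm; origin centre of its underside. Belongs on pad_bar, either end round. May be absent.
- lever (a joint): Angle of the long chrome locking lever (rad): near 0 it leans towards the robot (fixture's -x), 1.0 fully over to the fixture's +x (locked). It stays where it is left; under 1 N at the tip moves it.
- lever_tip (a point): Centre of the lever's ball (26 mm diameter). The lever rod (10 mm diameter) is 150 mm long from its pivot, which lies 60 mm to -x and 175 mm to +y of the fixture's origin, 22 mm above it; the pivot axis is the fixture's y; the rod leans 0.5 rad to either side of upright at the ends of its travel.
- driver: Bystander: screwdriver, 190 mm, lying on the bench; leave it.
- ring_gauge: Bystander: steel ring gauge, 80 mm outside, 52 mm bore, 22 mm high; leave it.

How it is judged (in metres and radians):
On the way, in this order (a step that is already met when the one before it is completed fails the run):
1. the plate rests level on the shim, which has been let go (value of joint plate between -0.008 and 0.008 rad and contact force between wedge and plate above 1 N and contact force between wedge and the fingers below 0.1 N), for 0.5 s.
2. every piece present stands on its own inlay, let go, with the plate still level (horizontal distance between puck and pad_puck below 0.008 m and z of puck in the frame of pad_puck between -0.004 and 0.005 m and angle between each of puck, coupler, housing, bar_head's own z axis and vertical below 0.08 rad and contact force between each of puck, coupler, housing, bar_head and the fingers below 0.1 N and linear speed of each of puck, coupler, housing, bar_head below 0.02 m/s and horizontal distance between coupler and pad_coupler below 0.008 m and z of coupler in the frame of pad_coupler between -0.004 and 0.005 m and horizontal distance between housing and pad_housing below 0.008 m and z of housing in the frame of pad_housing between -0.004 and 0.005 m and horizontal distance between bar_head and pad_bar below 0.008 m and z of bar_head in the frame of pad_bar between -0.004 and 0.005 m and angle between the x axis of bar_head and the x axis of pad_bar, either way round below 0.14 rad and (angle between the x axis of housing and the x axis of pad_housing, either way round below 0.14 rad or angle between the x axis of housing and the y axis of pad_housing, either way round below 0.14 rad) and value of joint plate between -0.008 and 0.008 rad and contact force between wedge and plate above 1 N), for 0.4 s.
3. the lever is thrown fully over (value of joint lever above 0.9 rad), for 0.2 s.
At the end, for the whole second after the job is handed in: The plate rests on the shim within 8 mrad of level (bubble within 4 mm of the middle); every piece present stands upright, let go and at rest, within 8 mm of the centre of its own inlay (bar head and housing within 0.14 rad of square); the lever is past 0.9 rad (all of step 2 and contact force between wedge and the fingers below 0.1 N and value of joint lever above 0.9 rad); the robot touches nothing.
It fails at once if the screwdriver is moved more than 40 mm (distance of driver from where it was at the start of the episode above 0.04 m).
It fails at once if the ring gauge is moved more than 40 mm (distance of ring_gauge from where it was at the start of the episode above 0.04 m).
Of puck, coupler, housing, bar_head only 3 to 4 are there at a start; the rules pass over those that are not, and their reading is None.
At some moment in a run one of puck, coupler, housing, bar_head may be knocked a few centimetres aside while the robot is not near it.
It also fails if it takes over 210 s, if anything falls off the work surface, if the arm or the gripper's body presses on something with over 40 N, if the wrist force passes 120 N, or if a joint passes its speed limit or range.

## Working session

There is one attempt and no reset: what is moved stays moved. The work goes in short steps, Python scripts to look and compute and a shell command to move; the robot and the scene stay as the last step left them, time stands still between calls to the robot, and variables do not carry over. Pictures are saved under pics/ and viewed, at most 14 in all, crops included, and the job is handed in when it is done.

```bash
mkdir -p pics
cat > h.py <<'E'
import numpy as np, cv2
from cell import manip
def snap(n,fn=None):
    p,d=manip.camera(n)
    if fn: cv2.imwrite('pics/'+fn,p[:,:,::-1])
    return p,d
def px2w(n,uv,depth):
    """uv Nx2, depth along axis N -> world Nx3"""
    c=manip.calibration(n);K=np.array(c['intrinsics']);k=c['k1'];T=np.array(c['pose'])
    uv=np.atleast_2d(uv).astype(float)
    m=np.c_[(uv[:,0]-K[0,2])/K[0,0],(uv[:,1]-K[1,2])/K[1,1]]
    s=m.copy()
    for _ in range(10): s=m/(1+k*(s**2).sum(1))[:,None]
    dep=np.broadcast_to(depth,len(s))
    P=np.c_[s[:,0],-s[:,1],-np.ones(len(s))]*dep[:,None]
    return P@T[:3,:3].T+T[:3,3]
def px2plane(n,uv,z):
    a=px2w(n,uv,1.0);o=np.array(manip.calibration(n)['pose'])[:3,3]
    d=a-o
    return o+d*((z-o[2])/d[:,2])[:,None]
def w2px(n,P):
    c=manip.calibration(n);K=np.array(c['intrinsics']);k=c['k1'];T=np.array(c['pose'])
    q=(np.atleast_2d(P)-T[:3,3])@T[:3,:3]
    s=np.c_[q[:,0],-q[:,1]]/-q[:,2:]
    s=s*(1+k*(s**2).sum(1))[:,None]
    return np.c_[s[:,0]*K[0,0]+K[0,2],s[:,1]*K[1,1]+K[1,2]]
def cloud(n,mask,d):
    r,c=np.nonzero(mask&(d>0))
    return px2w(n,np.c_[c,r],d[r,c])
E
python3 - <<'E'
from h import *
for n in('top','side'):
    p,d=snap(n,n+'0.png'); c=manip.calibration(n); print(n,np.round(c['pose'],2).tolist(),c['k1'])
    for q in ['fixture','plate','bubble_mid','wedge','pad_puck','pad_coupler','pad_housing','pad_bar','puck','coupler','housing','bar_head','lever','lever_tip','driver','ring_gauge']:
        for o in manip.cut_out(q,n)[:2]:
            P=cloud(n,o['mask'],d)
            print(q,round(o['score'],2),np.round(o['position']),o['mask'].sum(),np.round(np.median(P,0)) if len(P) else '',np.round(np.percentile(P,[2,98],axis=0)).tolist() if len(P) else '')
print(manip.read_state())
E
```

```text
top [[0.01, 0.99, -0.13, 434.63], [-1.0, 0.01, -0.03, -33.96], [-0.02, 0.13, 0.99, 1026.39], [0.0, 0.0, 0.0, 1.0]] 0.03403561015273245
fixture 0.64 [178. 227.] 12104 [534. 222.  45.] [[421.0, 78.0, 12.0], [661.0, 375.0, 61.0]]
plate 0.78 [193. 225.] 9758 [539. 193.  46.] [[422.0, 76.0, 38.0], [661.0, 309.0, 56.0]]
plate 0.43 [190. 232.] 5523 [526. 194.  46.] [[434.0, 100.0, 40.0], [620.0, 287.0, 51.0]]
bubble_mid 0.58 [261. 263.] 461 [436.   4.  22.] [[399.0, -34.0, 14.0], [471.0, 39.0, 25.0]]
wedge 0.59 [302. 203.] 1105 [604. -89.  13.] [[579.0, -170.0, 1.0], [630.0, -4.0, 51.0]]
pad_puck 0.85 [190. 231.] 5557 [526. 194.  46.] [[434.0, 101.0, 40.0], [620.0, 288.0, 51.0]]
pad_coupler 0.58 [195. 233.] 5392 [526. 194.  46.] [[434.0, 102.0, 40.0], [619.0, 286.0, 51.0]]
pad_housing 0.95 [190. 233.] 5481 [526. 195.  46.] [[435.0, 101.0, 40.0], [620.0, 287.0, 51.0]]
pad_bar 0.97 [192. 233.] 5533 [526. 194.  46.] [[434.0, 100.0, 40.0], [619.0, 287.0, 51.0]]
pad_bar 0.51 [372. 169.] 329 [ 689. -261.   23.] [[677.0, -308.0, 13.0], [703.0, -213.0, 28.0]]
puck 0.85 [332. 265.] 564 [ 447. -153. 
[... 2988 characters left out ...]
clock': 1.7, 'joints': array([ 1.03440290e+00,  2.99910117e-01,  1.52098019e+00,  6.32703982e-07,
        1.32070207e+00, -6.65992043e-02]), 'qd': array([ 5.53353483e-05, -3.46641392e-04,  1.41777683e-03,  8.88514660e-05,
       -9.26977422e-04, -2.25708022e-04]), 'effort': array([-4.94482902e-04, -5.31663573e+01, -3.52914727e+01,  7.08740414e-02,
        2.12677015e-02, -7.31879027e-06]), 'eef_pos': array([248.9875873 , 490.41076732, 404.64841964]), 'eef_rot': array([ 3.14159234e+00, -5.93191555e-07,  2.67179827e+00]), 'wrist_force': array([ 1.0318499 ,  0.30849926, -0.14378404]), 'moment': array([-0.00406729,  0.02617492, -0.01669909]), 'finger_force': 0.0, 'finger_gap': 94.08741504072854}
```

Run:
```python
import cv2
a=cv2.imread('pics/top0.png'); cv2.imwrite('pics/top0c.png',cv2.resize(a[130:330,60:480],(798,380),interpolation=cv2.INTER_CUBIC))
a=cv2.imread('pics/side0.png'); cv2.imwrite('pics/side0c.png',cv2.resize(a[140:360,140:440],(800,587),interpolation=cv2.INTER_CUBIC))
```

```text
(no output)
```

View pics/top0c.png

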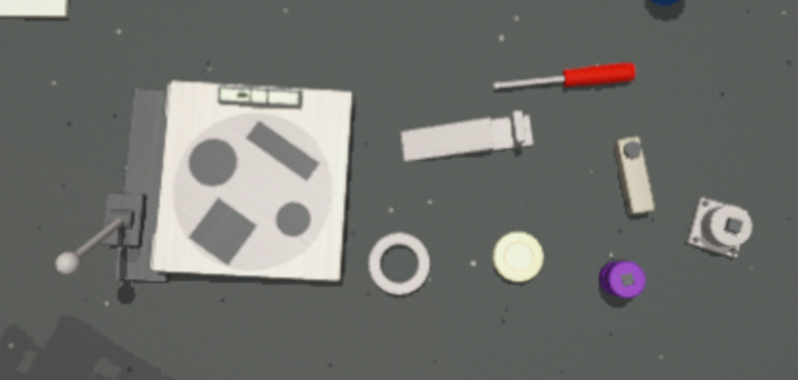

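View pics/side0c.png

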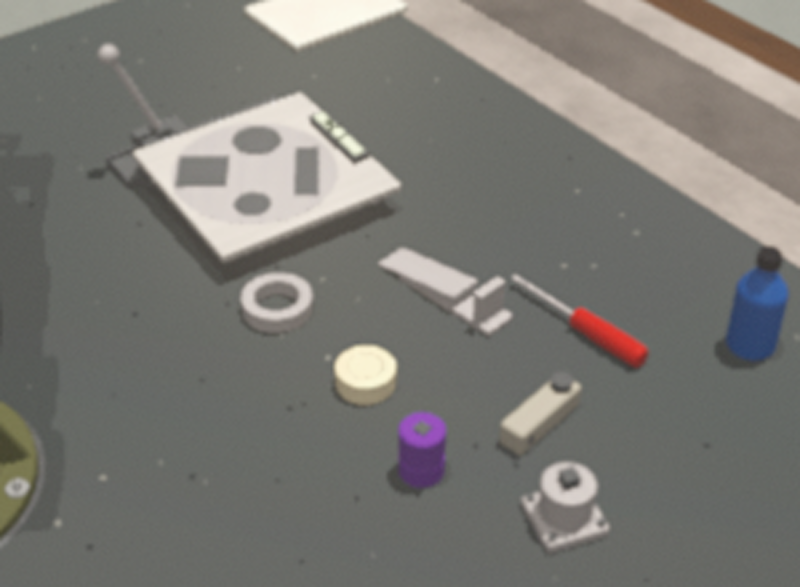

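Top view: all four pieces are present. They lie at crop px puck (518,257), coupler (623,280), bar (635,175) and housing (722,228). The wedge nose points at the plate, the bubble is left of its lines, and the lever leans toward the robot. Next I'll get precise poses.

```bash
cat > m.py <<'E'
from h import *
def plate_pose(d=None,p=None):
    if d is None: p,d=snap('top')
    P=cloud('top',np.ones(d.shape,bool),d)
    m=(P[:,0]>390)&(P[:,0]<690)&(P[:,1]>50)&(P[:,1]<330)&(P[:,2]>33)&(P[:,2]<56)
    Q=P[m]
    from numpy.linalg import lstsq
    k=np.ones(len(Q),bool)
    for _ in range(6):
        c=lstsq(np.c_[Q[k,:2],np.ones(k.sum())],Q[k,2],rcond=None)[0]
        r=Q[:,2]-np.c_[Q[:,:2],np.ones(len(Q))]@c; k=abs(r)<3
    R=Q[k]
    rect=cv2.minAreaRect(R[:,:2].astype(np.float32))
    return c,rect,p,d
def inlays(p,c):
    """dark blobs on dial, projected on plate plane"""
    g=cv2.cvtColor(p,cv2.COLOR_RGB2GRAY)
    roi=np.zeros(g.shape,bool); roi[185:275,148:240]=True
    m=((g<135)&roi).astype(np.uint8)
    n,l,s,ce=cv2.connectedComponentsWithStats(m)
    out=[]
    for i in range(1,n):
        if s[i,4]<80 or s[i,4]>1500: continue
        ys,xs=np.nonzero(l==i)
        if len(xs)==0: continue
        uv=np.c_[xs,ys].astype(float)
        a=px2w('top',uv,1.0);o=np.array(manip.calibration('top')['pose'])[:3,3];dd=a-o
        t=(c[0]*o[0]+c[1]*o[1]+c[2]-o[2])/(dd[:,2]-c[0]*dd[:,0]-c[1]*dd[:,1])
        W=o+dd*t[:,None]
        out.append((s[i,4],W.mean(0),cv2.minAreaRect(W[:,:2].astype(np.float32))))
    return out
E
python3 - <<'E'
from m import *
np.set_printoptions(precision=1,suppress=True)
c,rect,p,d=plate_pose()
print('plane',np.round(c,4).tolist(),'rect',rect)
for o in inlays(p,c): print(o)
for q,(u,v) in dict(dialarea=(190,231)).items(): print(q,p[v-2:v+2,u,:].tolist())
zt=dict(puck=28,coupler=60,housing=67,bar_head=30,wedge=25)
for q in zt:
  for n in ('top',):
    p2,d2=snap(n)
    o=manip.cut_out(q,n)[0]; P=cloud(n,o['mask'],d2)
    T=P[P[:,2]>({'puck':20,'coupler':52,'housing':8,'bar_head':24,'wedge':2}[q])]
    print(q,o['score'],len(P),len(T),'mean',T.mean(0),'ext',np.percentile(T,[1,99],axis=0).ravel(),cv2.minAreaRect(T[:,:2].astype(np.float32)))
    if q=='wedge':
        H=P[P[:,2]>35]; print('handle',H.mean(0),len(H),cv2.minAreaRect(H[:,:2].astype(np.float32)))
    if q=='housing':
        for a,b in((8,20),(45,60),(61,75)):
            H=P[(P[:,2]>a)&(P[:,2]<b)]; print(a,b,len(H),H.mean(0),cv2.minAreaRect(H[:,:2].astype(np.float32)))
E
```

```text
plane [0.0008, 0.0442, 36.3749] rect ((542.52880859375, 194.19821166992188), (243.55169677734375, 249.31124877929688), 87.29434204101562)
(np.int32(374), array([581.8, 157.3,  43.8]), ((581.65283203125, 157.39608764648438), (94.46078491210938, 25.200780868530273), 55.32664489746094))
(np.int32(441), array([565. , 247.7,  47.8]), ((565.0650024414062, 247.79510498046875), (55.39015197753906, 57.14943313598633), 0.717432975769043))
(np.int32(591), array([474.6, 231. ,  47. ]), ((474.6003723144531, 230.97792053222656), (59.29751968383789, 59.55189895629883), 55.325313568115234))
(np.int32(217), array([491.5, 140.6,  43. ]), ((491.2424011230469, 140.28628540039062), (38.844581604003906, 38.071292877197266), 46.06037521362305))
dialarea [[222, 216, 211], [222, 215, 211], [222, 215, 210], [222, 215, 211]]
puck 0.8 498 496 mean [ 445.6 -153.7   26.8] ext [ 417.7 -182.7   22.2  474.3 -125.    31.3] ((446.0537414550781, -153.99461364746094), (56.8242301940918, 62.33053970336914), 0.766577959060669)
coupler 0.72 368 290 mean [ 418.5 -283.3   60.1] ext [ 398.6 -304.4   53.1  438.7 -263.1   64.7]
[... 531 characters left out ...]
38707733154297), 42.502471923828125)
61 75 55 [ 486.7 -417.5   66.9] ((486.80230712890625, -418.08221435546875), (16.19184684753418, 16.2657470703125), 74.74813079833984)
bar_head 0.57 562 477 mean [ 553.  -306.9   31.1] ext [ 505.4 -327.6   24.9  601.1 -288.2   42. ] ((553.4285278320312, -308.07403564453125), (99.09703826904297, 30.239622116088867), 9.469164848327637)
wedge 0.83 1101 1076 mean [604.1 -88.6  16.4] ext [ 577.4 -172.6    3.2  630.7   -4.    51.8] ((606.6717529296875, -87.89208221435547), (44.5756950378418, 174.40521240234375), 7.622045040130615)
handle [ 612.1 -154.    48.3] 87 ((613.657958984375, -154.5666961669922), (39.18917465209961, 12.268674850463867), 6.944524765014648)
```

```bash
python3 -m creep '{"slide":[[2.28,-4.03,0],[2.28,-4.03,0],[2.28,-4.03,0],[2.28,-4.03,0],[2.28,-4.03,0],[2.28,-4.03,0],[2.28,-4.03,0],[2.28,-4.03,0]],"turn":[0.0373,0.0373,0.0373,0.0373,0.0373,0.0373,0.0373,0.0373],"claw":[0.4,0.4,0.4,0.4,0.4,0.4,0.4,0.4]}' 30; python3 -m creep '{"slide":[[2.28,-4.03,0],[2.28,-4.03,0],[2.28,-4.03,0],[2.28,-4.03,0],[2.28,-4.03,0],[2.28,-4.03,0],[2.28,-4.03,0],[2.28,-4.03,0]],"turn":[0.0373,0.0373,0.0373,0.0373,0.0373,0.0373,0.0373,0.0373],"claw":[0.4,0.4,0.4,0.4,0.4,0.4,0.4,0.4]}'
```

```text
clock: 3.25
eef_pos: [431.9, 166.6, 404.9]
eef_rot: [3.141, 0.0, 2.971]
wrist_force: [0.0, 0.4, -0.4]
finger_gap: 37.6
finger_force: 0.0
clock: 4.25
eef_pos: [614.4, -155.8, 404.6]
eef_rot: [3.142, 0.0, -3.013]
wrist_force: [-0.1, 0.6, -0.2]
finger_gap: 37.6
finger_force: 0.0
```

```bash
python3 -m creep '{"slide":[[-0.1,0.1,-4],[0,0,-4.5],[0,0,-4.5],[0,0,-3.5],[0,0,-2],[0,0,-0.65],[0,0,0],[0,0,0]],"turn":[0,0,0,0,0,0,0,0],"claw":[0.4,0.4,0.4,0.4,0.4,0.4,0.1,0.1]}' 30;  python3 -m creep '{"slide":[[0,0,0],[0,0,0],[0,0,0]],"turn":[0,0,0],"claw":[0.1,0.1,0.1]}'
```

```text
clock: 5.25
eef_pos: [613.1, -153.5, 214.5]
eef_rot: [-3.141, 0.002, -3.015]
wrist_force: [1.2, 0.3, -0.0]
finger_gap: 20.7
finger_force: 0.0
clock: 5.62
eef_pos: [613.0, -153.4, 214.2]
eef_rot: [-3.141, 0.001, -3.014]
wrist_force: [-1.8, 0.6, 6.2]
finger_gap: 11.5
finger_force: 30.0
```

```bash
python3 -m creep '{"slide":[[0,0,0.3],[0.3,1.5,0],[0.4,2,0],[0.5,2,0],[0.4,1.6,0],[0.1,0.5,0],[0,0,0]],"turn":[0,-0.04,-0.04,-0.04,-0.04,-0.014,0],"claw":[0.1,0.1,0.1,0.1,0.1,0.1,0.1]}'
python3 - <<'E'
from m import *
np.set_printoptions(precision=1,suppress=True)
p,d=snap('top','t1.png'); snap('side','s1.png')
o=manip.cut_out('wedge','top')
for w in o[:2]:
    P=cloud('top',w['mask'],d);P=P[(P[:,2]>2)&(P[:,2]<60)]
    print(w['score'],len(P),cv2.minAreaRect(P[:,:2].astype(np.float32)),np.percentile(P,[1,99],axis=0).ravel())
E
python3 - <<'E'
import cv2,numpy as np
a=cv2.imread('pics/t1.png')[150:280,130:330]; b=cv2.imread('pics/s1.png')[150:300,180:380]
cv2.imwrite('pics/c1.png',np.vstack([cv2.resize(a,(400,260),interpolation=2),cv2.resize(b,(400,300),interpolation=2)]))
E
```

```text
clock: 6.5
eef_pos: [629.7, -77.5, 215.9]
eef_rot: [-3.142, -0.001, 3.095]
wrist_force: [0.4, -0.1, -4.0]
finger_gap: 11.7
finger_force: 30.0
0.75 329 ((637.0681762695312, 40.64405822753906), (45.629737854003906, 58.40671157836914), 0.35325855016708374) [615.2  14.7   3.2 658.6  69.8  18.3]
```

View pics/c1.png

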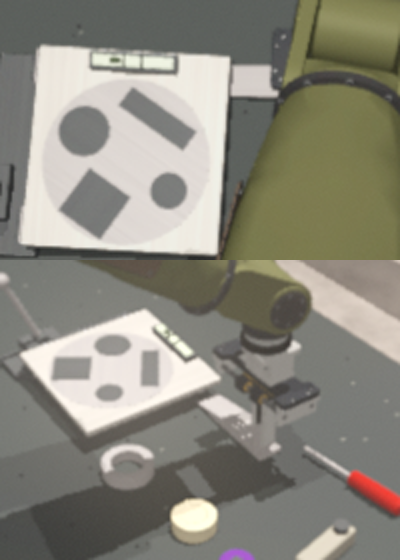

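```bash
python3 -m creep '{"slide":[[0,0,-0.25],[0.07,1.5,0],[0.07,1.5,0],[0.07,1.5,0],[0.07,1.5,0],[0.07,1.5,0],[0.05,1,0],[0,0,0]],"turn":[0,0,0,0,0,0,0,0],"claw":[0.1,0.1,0.1,0.1,0.1,0.1,0.1,0.1]}'
cat > lev.py <<'E'
from m import *
def level(fn=None):
    c,rect,p,d=plate_pose()
    # strip: image near px of strip; strip coordinates: center ~ plate mid +109x
    x=np.array([.9989,-.0472]);y=np.array([.0472,.9989]);mid=np.array([542.8,193.8])
    s=np.arange(-35,35.1,0.5)
    z=c[0]*mid[0]+c[1]*mid[1]+c[2]+12
    rows=[]
    for off in np.arange(-2,2.1,1):
        xy=mid+x*(109+off)+np.outer(s,y)
        uv=w2px('top',np.c_[xy,z+c[1]*s])
        g=cv2.cvtColor(p,cv2.COLOR_RGB2GRAY)
        rows.append(cv2.remap(g,uv[:,0].astype(np.float32)[None],uv[:,1].astype(np.float32)[None],cv2.INTER_LINEAR)[0])
    r=np.mean(rows,0)
    if fn: 
        cv2.imwrite('pics/'+fn,cv2.resize(p[160:290,130:330,::-1],(800,520),interpolation=2))
    return c,s,r
if __name__=='__main__':
    import sys
    c,s,r=level(sys.argv[1] if len(sys.argv)>1 else None)
    print('tilt',np.round(c[:2],4),'z',c[2]); print(' '.join('%g:%d'%(a,b) for a,b in zip(s[::3],r[::3])))
E
python3 lev.py
```

```text
clock: 7.65
eef_pos: [634.0, 8.7, 214.1]
eef_rot: [-3.142, 0.001, 3.095]
wrist_force: [0.4, -1.0, 4.7]
finger_gap: 11.8
finger_force: 30.0
tilt [-0.0009  0.0121] z 46.90699597155035
-35:246 -33.5:246 -32:247 -30.5:247 -29:247 -27.5:247 -26:247 -24.5:246 -23:246 -21.5:247 -20:246 -18.5:246 -17:245 -15.5:234 -14:219 -12.5:194 -11:198 -9.5:219 -8:234 -6.5:245 -5:246 -3.5:245 -2:243 -0.5:225 1:202 2.5:167 4:148 5.5:135 7:127 8.5:120 10:119 11.5:146 13:185 14.5:213 16:233 17.5:242 19:246 20.5:246 22:246 23.5:246 25:246 26.5:246 28:246 29.5:246 31:246 32.5:246 34:246
```

```bash
python3 -m creep '{"slide":[[0.03,0.7,0],[0.03,0.7,0],[0,0,0],[0,0,0]],"turn":[0,0,0,0],"claw":[0.1,0.1,0.1,0.1]}'; python3 lev.py l2.png
```

```text
clock: 8.2
eef_pos: [634.5, 21.7, 214.1]
eef_rot: [-3.141, 0.001, 3.095]
wrist_force: [0.6, -4.4, 5.5]
finger_gap: 11.7
finger_force: 30.0
tilt [-0.0007  0.0015] z 50.04808672091393
-35:251 -33.5:251 -32:251 -30.5:251 -29:251 -27.5:251 -26:251 -24.5:251 -23:251 -21.5:251 -20:251 -18.5:251 -17:251 -15.5:247 -14:233 -12.5:209 -11:214 -9.5:225 -8:238 -6.5:236 -5:219 -3.5:187 -2:156 -0.5:146 1:141 2.5:140 4:140 5.5:138 7:130 8.5:128 10:131 11.5:176 13:222 14.5:241 16:250 17.5:251 19:251 20.5:251 22:251 23.5:251 25:251 26.5:251 28:251 29.5:251 31:251 32.5:251 34:251
```

View pics/l2.png

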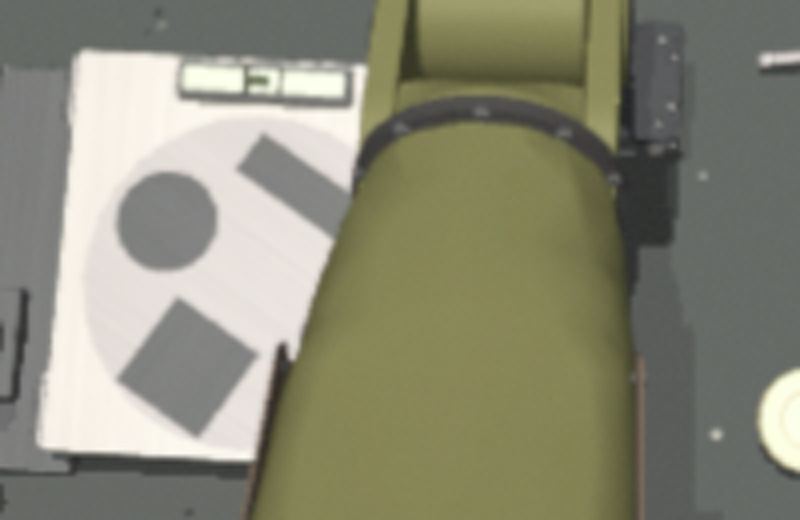

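```bash
python3 -m creep '{"slide":[[0.02,0.4,0],[0,0,0],[0,0,0],[0,0,0],[0,0,0],[0,0,0],[0,0,3],[0,0,5]],"turn":[0,0,0,0,0,0,0,0],"claw":[0.1,0.1,0.1,0.35,0.35,0.35,0.35,0.35]}'; python3 -m creep '{"slide":[[0,-2,5],[0,-4,5],[-0.6,-6,1],[-0.6,-6,0],[-0.6,-4,0],[0,0,0]],"turn":[0,0,0,0,0,0],"claw":[0.4,0.4,0.5,0.7,0.9,1]}';python3 lev.py l3.png
```

```text
clock: 9.25
eef_pos: [634.3, 25.8, 292.9]
eef_rot: [3.142, -0.004, 3.095]
wrist_force: [0.2, -0.0, -0.3]
finger_gap: 32.8
finger_force: 0.0
clock: 10.0
eef_pos: [616.0, -195.9, 402.1]
eef_rot: [3.142, -0.0, 3.091]
wrist_force: [-0.2, 0.6, -1.0]
finger_gap: 73.3
finger_force: 0.0
tilt [-0.0008  0.0016] z 50.21539704839764
-35:240 -33.5:240 -32:241 -30.5:241 -29:241 -27.5:240 -26:240 -24.5:240 -23:240 -21.5:240 -20:240 -18.5:240 -17:239 -15.5:236 -14:221 -12.5:197 -11:196 -9.5:200 -8:206 -6.5:197 -5:174 -3.5:151 -2:133 -0.5:130 1:130 2.5:131 4:139 5.5:146 7:146 8.5:142 10:135 11.5:173 13:212 14.5:230 16:239 17.5:240 19:240 20.5:240 22:240 23.5:240 25:240 26.5:240 28:240 29.5:240 31:239 32.5:240 34:240
```

View pics/l3.png

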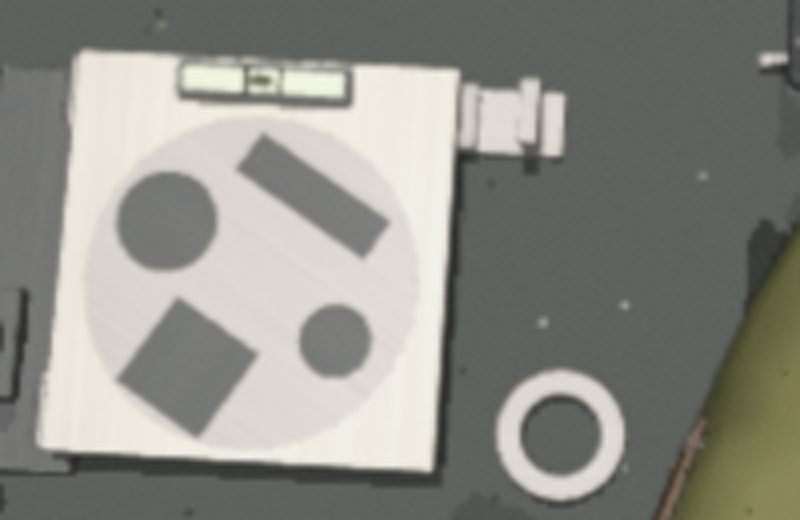

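The bubble is centred, at crop px ~262 between the lines at 244 and 281. Next I'll measure the inlays on the level plate and re-check the pieces.

```bash
cat > pc.py <<'E'
from m import *
np.set_printoptions(precision=1,suppress=True)
B={'puck':(20,60),'coupler':(50,110),'bar_head':(22,90),'housing':(45,60)}
def piece(q,zoff=0,n='top'):
    p,d=snap(n); os=manip.cut_out(q,n)
    for o in os[:2]:
        P=cloud(n,o['mask'],d); a,b=B[q]
        T=P[(P[:,2]>a+zoff)&(P[:,2]<b+zoff)]
        if len(T)<30: print(q,'few',o['score']);continue
        k=np.linalg.norm(T[:,:2]-np.median(T[:,:2],0),axis=1)<60; T=T[k]
        print(q,round(o['score'],2),len(T),'mean',T.mean(0),'rect',cv2.minAreaRect(T[:,:2].astype(np.float32)))
        if q=='housing':
            H=P[(P[:,2]>8+zoff)&(P[:,2]<20+zoff)]; print(' flange',cv2.minAreaRect(H[:,:2].astype(np.float32)))
            H=P[(P[:,2]>61+zoff)&(P[:,2]<75+zoff)]; print(' stub',H.mean(0),cv2.minAreaRect(H[:,:2].astype(np.float32)))
E
python3 - <<'E'
from pc import *
c,rect,p,d=plate_pose(); print(np.round(c,4),rect)
for o in inlays(p,c): print(o[0],o[1],o[2])
for q in ('puck','coupler','bar_head','housing'): piece(q)
E
```

```text
[-0.   0.  50.4] ((542.4998168945312, 194.12905883789062), (243.7953643798828, 249.28831481933594), 87.26544952392578)
378 [581.7 157.5  50.1] ((581.696533203125, 157.23561096191406), (95.39057159423828, 25.04294776916504), 55.78136444091797)
447 [565.2 247.7  50.2] ((565.4061279296875, 247.8060302734375), (57.739410400390625, 57.35717010498047), 46.338253021240234)
589 [474.5 231.2  50.2] ((474.68914794921875, 231.08631896972656), (59.46632385253906, 59.805477142333984), 55.80600357055664)
219 [491.5 140.9  50.1] ((491.41619873046875, 140.89712524414062), (38.770660400390625, 39.59857940673828), 46.012657165527344)
puck few 0.47
coupler 0.29 1021 mean [539.8 195.5  51.6] rect ((540.7522583007812, 194.47186279296875), (118.40509033203125, 117.69402313232422), 64.7455062866211)
housing 0.71 325 mean [ 486.4 -415.5   54.8] rect ((486.24188232421875, -417.2795715332031), (50.02121353149414, 49.632911682128906), 37.590965270996094)
 flange ((487.35504150390625, -416.93316650390625), (65.78272247314453, 64.27863311767578), 72.830810546875)
 stub [ 486.6 -417.6   66.5] ((486.6152038574219, -417.8903503417969), (16.100431442260742, 16.129268646240234), 72.03350067138672)
housing 0.53 1822 mean [535.3 192.6  50.3] rect ((535.626708984375, 192.5545654296875), (119.01156616210938, 117.7271728515625), 45.971168518066406)
 flange ((549.8607177734375, 326.38836669921875), (0.28673213720321655, 80.66574096679688), 88.19744110107422)
 stub [650.7 188.   62.6] ((649.9589233398438, 188.53997802734375), (109.21293640136719, 22.668134689331055), 86.46456909179688)
```

```bash
python3 - <<'E'
from pc import *
for q in ('puck','coupler','bar_head','housing'): piece(q,0,'side')
E
python3 -m creep '{"slide":[[-3.4,0.8,-1],[-3.4,0.9,-2],[-3.4,0.8,-3],[-3.4,0.8,-3],[-3.4,0.9,-3],[0,0,0]],"turn":[-0.11,-0.11,-0.11,-0.11,-0.11,0],"claw":[1,1,1,1,1,1]}' 25
```

```text
puck 0.84 300 mean [ 442.9 -156.3   26.9] rect ((444.0015563964844, -154.21951293945312), (62.98934555053711, 59.10128402709961), 52.94092559814453)
coupler 0.56 215 mean [ 414.9 -287.4   59.4] rect ((416.3604736328125, -285.8472900390625), (45.94594955444336, 44.54741668701172), 64.06519317626953)
coupler few 0.21
bar_head 0.8 332 mean [ 548.2 -312.7   30.4] rect ((550.3983764648438, -310.6738586425781), (97.3509750366211, 32.478389739990234), 9.417387008666992)
housing 0.73 242 mean [ 482.  -421.4   54.7] rect ((485.6413879394531, -418.4248352050781), (51.5909309387207, 48.832618713378906), 3.7022690773010254)
 flange ((484.97296142578125, -419.86944580078125), (64.02519226074219, 65.4227294921875), 72.61732482910156)
 stub [ 485.7 -418.3   66.7] ((486.1431579589844, -416.3091735839844), (20.125078201293945, 16.1060791015625), 76.98819732666016)
clock: 11.65
eef_pos: [444.9, -150.9, 281.0]
eef_rot: [-3.141, -0.004, 2.543]
wrist_force: [0.6, -0.4, 0.4]
finger_gap: 93.8
finger_force: 0.0
```

```bash
python3 -m creep '{"slide":[[0,-0.3,-3],[0,0,-2.5],[0,0,-1.8],[0,0,-0.5],[0,0,0],[0,0,0],[0,0,0],[0,0,0]],"turn":[0,0,0,0,0,0,0,0],"claw":[1,1,1,1,0.5,0.5,0.5,0.5]}' 25; python3 -m creep '{"slide":[[0,0,0],[0,0,0],[0,0,2],[0,0,4],[0,0,5],[0,0,5]],"turn":[0,0,0,0,0,0],"claw":[0.5,0.5,0.5,0.5,0.5,0.5]}'
```

```text
clock: 12.65
eef_pos: [446.7, -154.5, 204.9]
eef_rot: [3.141, 0.001, 2.545]
wrist_force: [-0.3, 0.7, 3.8]
finger_gap: 62.6
finger_force: 25.0
clock: 13.4
eef_pos: [446.3, -154.3, 365.8]
eef_rot: [-3.141, -0.001, 2.545]
wrist_force: [1.3, -0.3, -1.7]
finger_gap: 62.6
finger_force: 25.0
```

```bash
python3 -m creep '{"slide":[[1.48,5.03,1],[1.49,5.03,0],[1.49,5.03,0],[1.49,5.03,0],[1.49,5.03,0],[1.49,5.03,0],[1.49,5.03,-1],[1.49,5.03,-2]],"turn":[0,0,0,0,0,0,0,0],"claw":[0.5,0.5,0.5,0.5,0.5,0.5,0.5,0.5]}';  python3 -m creep '{"slide":[[0,0,-3],[0,0,-3],[0,0,0]],"turn":[0,0,0],"claw":[0.5,0.5,0.5]}'
python3 - <<'E'
from pc import *
piece('puck',80,'side')
piece('puck',80,'top')
E
```

```text
clock: 14.4
eef_pos: [565.9, 249.7, 344.4]
eef_rot: [3.141, 0.001, 2.545]
wrist_force: [0.9, -0.8, -2.0]
finger_gap: 62.8
finger_force: 25.0
clock: 14.78
eef_pos: [565.3, 247.9, 282.1]
eef_rot: [-3.138, -0.003, 2.545]
wrist_force: [-0.0, 0.5, -1.5]
finger_gap: 62.8
finger_force: 25.0
puck 0.52 97 mean [560.9 244.  105. ] rect ((559.8744506835938, 243.79345703125), (64.4054183959961, 60.842994689941406), 59.797088623046875)
puck few 0.25
puck few 0.31
puck few 0.18
```

```bash
python3 -m creep '{"slide":[[0,0,-1.5],[0,0,-0.8],[0,0,-0.2],[0,0,-0.1],[0,0,0]],"turn":[0,0,0,0,0],"claw":[0.5,0.5,0.5,0.5,0.5]}'
```

```text
clock: 15.6
eef_pos: [565.7, 248.0, 258.6]
eef_rot: [3.141, 0.0, 2.545]
wrist_force: [-0.5, -0.6, -1.8]
finger_gap: 62.6
finger_force: 25.0
```

```bash
python3 -m creep '{"slide":[[0,0,-0.2],[0,0,-0.1],[0,0,0],[0,0,0]],"turn":[0,0,0,0],"claw":[0.5,0.5,0.5,0.5]}'
```

```text
clock: 16.1
eef_pos: [565.7, 248.0, 255.4]
eef_rot: [-3.142, -0.0, 2.545]
wrist_force: [0.6, 1.1, -2.8]
finger_gap: 62.8
finger_force: 25.0
```

```bash
python3 -m creep '{"slide":[[0,0,-0.05],[0,0,0],[0,0,0],[0,0,0],[0,0,3],[0,0,5],[-1,-4,5],[-1.4,-5,1]],"turn":[0,0,0,0,0,0,0,0],"claw":[0.5,0.85,0.85,0.85,0.9,0.95,0.95,0.95]}'; python3 -m creep '{"slide":[[-1.8,-6,0],[-1.8,-6,0],[-1.8,-6,0],[-1.8,-6,0],[0,0,0]],"turn":[0,0,0,0,0],"claw":[1,1,1,1,1]}'
python3 - <<'E'
from pc import *
piece('puck',50); piece('puck',50,'side'); piece('coupler')
piece('coupler',0,'side')
E
python3 lev.py l4.png
```

```text
clock: 17.1
eef_pos: [541.7, 158.9, 396.4]
eef_rot: [3.138, 0.004, 2.546]
wrist_force: [1.5, -0.6, -1.0]
finger_gap: 89.4
finger_force: 0.0
clock: 17.73
eef_pos: [469.2, -83.1, 393.5]
eef_rot: [-3.142, 0.001, 2.54]
wrist_force: [0.1, 0.9, -0.2]
finger_gap: 94.2
finger_force: 0.0
puck 0.88 539 mean [562.3 246.2  76.4] rect ((562.5776977539062, 246.10614013671875), (60.41831970214844, 62.805946350097656), 45.066532135009766)
puck 0.84 176 mean [559.9 244.2  77.3] rect ((561.3665161132812, 245.63894653320312), (61.74639892578125, 59.718017578125), 4.227539539337158)
puck few 0.3
coupler 0.85 296 mean [ 418.  -283.1   59.8] rect ((417.4459228515625, -283.5265197753906), (42.39615249633789, 43.369232177734375), 0.5944970846176147)
coupler few 0.31
coupler 0.87 223 mean [ 414.7 -287.6   59.2] rect ((416.08685302734375, -284.941162109375), (45.43769073486328, 44.04170227050781), 50.68277359008789)
tilt [-0.0016  0.0014] z 50.70379636104795
-35:240 -33.5:239 -32:239 -30.5:240 -29:240 -27.5:240 -26:240 -24.5:240 -23:240 -21.5:239 -20:239 -18.5:239 -17:238 -15.5:235 -14:220 -12.5:197 -11:195 -9.5:199 -8:205 -6.5:195 -5:172 -3.5:149 -2:132 -0.5:130 1:130 2.5:131 4:138 5.5:145 7:145 8.5:141 10:134 11.5:173 13:211 14.5:228 16:238 17.5:239 19:239 20.5:239 22:239 23.5:239 25:239 26.5:239 28:239 29.5:239 31:239 32.5:239 34:239
```

View pics/l4.png

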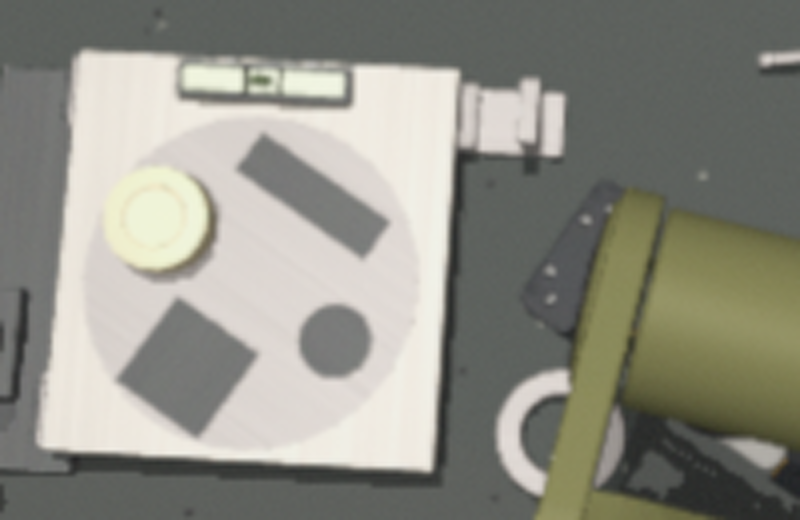

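```bash
python3 -m creep '{"slide":[[-1.03,-4.02,0],[-1.03,-4.02,0],[-1.03,-4.02,-2],[-1.03,-4.02,-3],[-1.03,-4.02,-3],[0,0,-3],[0,0,-3],[0,0,0]],"turn":[0,0,0,0,0,0,0,0],"claw":[1,1,1,1,1,1,1,1]}' 25; python3 -m creep '{"slide":[[0,0,-2],[0,0,-1.1],[0,0,0],[0,0,0],[0,0,0],[0,0,0],[0,0,0]],"turn":[0,0,0,0,0,0,0],"claw":[1,1,0.3,0.3,0.3,0.3,0.3]}'
```

```text
clock: 19.18
eef_pos: [418.6, -280.6, 251.6]
eef_rot: [3.141, -0.004, 2.545]
wrist_force: [0.3, 0.3, -0.4]
finger_gap: 94.0
finger_force: 0.0
clock: 20.05
eef_pos: [418.7, -281.2, 222.4]
eef_rot: [-3.141, 0.0, 2.545]
wrist_force: [-1.2, -2.9, 1.8]
finger_gap: 47.1
finger_force: 1.1
```

```bash
python3 -m creep '{"slide":[[0,0,0],[0,0,0],[0,0,2],[0,0,4],[0,0,5],[0.9,4,4],[0.9,5,1],[0.9,5.5,0]],"turn":[0,0,0,0,0,0,0,0],"claw":[0.3,0.3,0.3,0.3,0.3,0.3,0.3,0.3]}'; python3 -m creep '{"slide":[[0.95,5.56,0],[0.95,5.56,0],[0.95,5.56,0],[0.95,5.56,0],[0.95,5.56,-1],[0,0,-4],[0,0,-4],[0,0,0]],"turn":[0,0,0,0,0,0,0,0],"claw":[0.3,0.3,0.3,0.3,0.3,0.3,0.3,0.3]}'
```

```text
clock: 21.05
eef_pos: [445.6, -134.7, 382.7]
eef_rot: [3.141, 0.001, 2.544]
wrist_force: [1.1, -0.8, -3.3]
finger_gap: 45.6
finger_force: 25.0
clock: 22.05
eef_pos: [492.6, 142.0, 289.6]
eef_rot: [-3.137, -0.004, 2.545]
wrist_force: [-0.1, 0.1, -2.6]
finger_gap: 45.5
finger_force: 25.0
```

```bash
python3 -m creep '{"slide":[[0,0,-1],[0,0,-0.5],[0,0,0],[0,0,0]],"turn":[0,0,0,0],"claw":[0.3,0.3,0.3,0.3]}'
```

```text
clock: 22.55
eef_pos: [493.3, 141.9, 277.7]
eef_rot: [3.141, 0.001, 2.544]
wrist_force: [-0.3, 0.3, -2.6]
finger_gap: 45.7
finger_force: 25.0
```

```bash
python3 -m creep '{"slide":[[0,0,-0.25],[0,0,-0.2],[0,0,0],[0,0,0],[0,0,0]],"turn":[0,0,0,0,0],"claw":[0.3,0.3,0.3,0.3,0.3]}'
```

```text
clock: 23.18
eef_pos: [493.2, 142.0, 272.7]
eef_rot: [-3.142, -0.0, 2.545]
wrist_force: [-1.7, 0.5, -4.4]
finger_gap: 45.9
finger_force: 25.0
```

```bash
python3 -m creep '{"slide":[[0,0,-0.03],[0,0,0],[0,0,0],[0,0,0],[0,0,3],[0,0,5],[0,0,5],[0,-5,1]],"turn":[0,0,0,0,0,0,0,0],"claw":[0.3,0.7,0.7,0.7,0.8,0.9,0.95,0.95]}'; python3 -m creep '{"slide":[[0,-6,0],[0,-6,0],[0,-6,0],[0,-6,0],[0,0,0]],"turn":[0,0.075,0.075,0.075,0.075],"claw":[1,1,1,1,1]}'
python3 - <<'E'
from pc import *
piece('coupler',50); piece('coupler',50,'side'); piece('puck',50); piece('housing');piece('bar_head')
E
python3 lev.py
```

```text
clock: 24.18
eef_pos: [493.1, 92.9, 415.7]
eef_rot: [3.138, 0.004, 2.548]
wrist_force: [1.1, -1.5, -0.6]
finger_gap: 89.5
finger_force: 0.0
clock: 24.8
eef_pos: [492.8, -151.4, 412.2]
eef_rot: [-3.141, -0.0, 2.843]
wrist_force: [-0.9, 0.7, -0.1]
finger_gap: 93.9
finger_force: 0.0
coupler 0.86 313 mean [493.2 138.4 109.5] rect ((493.2811584472656, 138.21116638183594), (44.27008056640625, 43.62481689453125), 46.77555847167969)
coupler 0.79 117 mean [491.1 134.5 109.4] rect ((492.30169677734375, 137.47486877441406), (42.415245056152344, 44.62403106689453), 15.054276466369629)
puck 0.69 556 mean [562.7 246.5  76.3] rect ((563.1505126953125, 247.35556030273438), (62.12166976928711, 63.907344818115234), 10.334163665771484)
housing 0.8 311 mean [ 486.3 -414.7   54.8] rect ((486.0953369140625, -416.2529296875), (49.92902755737305, 48.161956787109375), 19.62137222290039)
 flange ((487.17279052734375, -416.21661376953125), (63.97918701171875, 63.71786880493164), 73.17747497558594)
 stub [ 487.1 -418.    66.3] ((490.88507080078125, -420.8148193359375), (18.616870880126953, 26.414491653442383), 57.9054069519043)
housing few 0.34
tilt [-0.0006  0.0009] z 50.22971945025609
-35:240 -33.5:240 -32:240 -30.5:240 -29:240 -27.5:240 -26:240 -24.5:240 -23:240 -21.5:240 -20:240 -18.5:239 -17:239 -15.5:235 -14:221 -12.5:197 -11:196 -9.5:200 -8:205 -6.5:195 -5:173 -3.5:150 -2:132 -0.5:129 1:129 2.5:130 4:137 5.5:143 7:143 8.5:140 10:134 11.5:173 13:211 14.5:228 16:238 17.5:239 19:239 20.5:239 22:239 23.5:239 25:239 26.5:239 28:239 29.5:239 31:239 32.5:239 34:239
```

```bash
python3 -m creep '{"slide":[[-0.12,-5.3,0],[-0.12,-5.3,0],[-0.12,-5.3,-1],[-0.12,-5.3,-2],[-0.12,-5.3,-3],[0,0,-4],[0,0,-4],[0,0,0]],"turn":[0,0,0,0,0,0,0,0],"claw":[1,1,1,1,1,1,1,1]}' 30; python3 -m creep '{"slide":[[0,0,-3],[0,0,-2],[0,0,0],[0,0,0]],"turn":[0,0,0,0],"claw":[1,1,1,1]}'
```

```text
clock: 26.35
eef_pos: [486.9, -412.7, 269.6]
eef_rot: [3.139, -0.005, 2.844]
wrist_force: [-0.1, -0.4, 0.4]
finger_gap: 93.6
finger_force: 0.0
clock: 26.85
eef_pos: [487.5, -413.3, 223.8]
eef_rot: [-3.141, 0.002, 2.845]
wrist_force: [0.9, 0.4, 0.1]
finger_gap: 94.0
finger_force: 0.0
```

```bash
python3 -m creep '{"slide":[[0,-0.3,-0.4],[0,0,0],[0,0,0],[0,0,0],[0,0,0],[0,0,0]],"turn":[0,0,0,0,0,0],"claw":[1,0.3,0.3,0.3,0.3,0.3]}'; python3 -m creep '{"slide":[[0,0,0],[0,0,0],[0,0,2],[0,0,4],[0,0,5],[0,0,5],[0,0,1],[0,0,0]],"turn":[0,0,0,0,0,0,0,0],"claw":[0.3,0.3,0.3,0.3,0.3,0.3,0.3,0.3]}'
```

```text
clock: 27.6
eef_pos: [487.2, -416.1, 218.4]
eef_rot: [-3.142, 0.0, 2.845]
wrist_force: [-0.1, 0.2, 0.8]
finger_gap: 51.4
finger_force: 30.0
clock: 28.6
eef_pos: [487.1, -415.9, 388.0]
eef_rot: [3.141, -0.0, 2.845]
wrist_force: [-0.0, -0.0, -3.8]
finger_gap: 51.5
finger_force: 30.0
```

```bash
python3 -m creep '{"slide":[[-0.08,4,1],[-0.09,5.5,0],[-0.09,5.5,0],[-0.09,5.5,0],[-0.09,5.5,0],[-0.09,5.5,0],[-0.09,5.5,0],[-0.09,5.5,0]],"turn":[0,-0.05,-0.05,-0.05,-0.05,-0.05,-0.054,0],"claw":[0.3,0.3,0.3,0.3,0.3,0.3,0.3,0.3]}'; python3 -m creep '{"slide":[[-0.09,5.5,0],[-0.09,5.5,0],[-0.09,5.5,0],[-0.09,5.5,-1],[0,0.44,-3],[0,0,-4],[0,0,-2],[0,0,0]],"turn":[0,0,0,0,0,0,0,0],"claw":[0.3,0.3,0.3,0.3,0.3,0.3,0.3,0.3]}'
```

```text
clock: 29.6
eef_pos: [479.6, 10.7, 396.4]
eef_rot: [-3.14, -0.003, 2.54]
wrist_force: [0.0, 0.1, -2.4]
finger_gap: 51.6
finger_force: 30.0
clock: 30.6
eef_pos: [475.9, 233.1, 295.4]
eef_rot: [-3.137, -0.003, 2.541]
wrist_force: [0.1, -0.0, -3.2]
finger_gap: 51.6
finger_force: 30.0
```

```bash
python3 -m creep '{"slide":[[0,0,-1.3],[0,0,-0.7],[0,0,0],[0,0,0]],"turn":[0,0,0,0],"claw":[0.3,0.3,0.3,0.3]}'
```

```text
clock: 31.1
eef_pos: [476.6, 233.3, 278.7]
eef_rot: [3.141, 0.0, 2.541]
wrist_force: [0.6, 0.3, -2.7]
finger_gap: 51.6
finger_force: 30.0
```

```bash
python3 -m creep '{"slide":[[0,0,-0.5],[0,0,-0.4],[0,0,0],[0,0,0],[0,0,0]],"turn":[0,0,0,0,0],"claw":[0.3,0.3,0.3,0.3,0.3]}'
```

```text
clock: 31.72
eef_pos: [476.5, 233.3, 269.5]
eef_rot: [3.142, 0.0, 2.541]
wrist_force: [-0.2, -0.1, -3.5]
finger_gap: 51.8
finger_force: 30.0
```

```bash
python3 -m creep '{"slide":[[0,0,-0.08],[0,0,0],[0,0,0],[0,0,0],[0,0,0],[0,0,3],[0,0,5],[0,0,5]],"turn":[0,0,0,0,0,0,0,0],"claw":[0.3,0.3,0.75,0.75,0.75,0.8,0.9,0.95]}'; python3 -m creep '{"slide":[[0,-5,1],[0,-6,0],[0,-6,0],[0,-6,0],[0,-6,0],[0,-6,0],[0,-3,0],[0,0,0]],"turn":[0,0.13,0.13,0.13,0.13,0.13,0.116,0],"claw":[1,1,1,1,0.8,0.7,0.7,0.7]}'
python3 - <<'E'
from pc import *
piece('housing',50); piece('coupler',50); piece('puck',50); piece('bar_head');piece('bar_head',0,'side')
E
python3 lev.py l5.png
```

```text
clock: 32.72
eef_pos: [476.3, 233.3, 400.1]
eef_rot: [-3.141, -0.0, 2.541]
wrist_force: [-0.8, 0.3, -0.5]
finger_gap: 88.4
finger_force: 0.0
clock: 33.72
eef_pos: [476.3, -148.2, 408.5]
eef_rot: [3.142, -0.0, -2.979]
wrist_force: [0.5, -0.1, 0.6]
finger_gap: 66.0
finger_force: 0.0
housing 0.7 360 mean [458.2 210.6 104.5] rect ((458.329345703125, 212.0462646484375), (48.5011100769043, 52.32887268066406), 0.6494265198707581)
 flange ((458.3300476074219, 212.89962768554688), (66.10328674316406, 64.88960266113281), 55.24495315551758)
 stub [458.3 212.9 116.5] ((458.5299377441406, 212.94012451171875), (18.014543533325195, 17.112773895263672), 55.03984832763672)
coupler 0.56 308 mean [493.4 138.5 109.7] rect ((493.6641845703125, 138.52418518066406), (43.98883056640625, 43.65943908691406), 46.51167678833008)
puck 0.67 550 mean [562.8 246.6  76.3] rect ((563.2928466796875, 246.99417114257812), (62.77420425415039, 63.048274993896484), 45.3953742980957)
bar_head 0.57 179 mean [ 582.7 -300.8   33.3] rect ((583.7932739257812, -301.9542236328125), (37.53733444213867, 29.015939712524414), 8.251904487609863)
bar_head 0.73 321 mean [ 552.2 -312.4   30.5] rect ((552.45849609375, -311.29876708984375), (101.11832427978516, 30.633081436157227), 11.443706512451172)
tilt [-0.0006  0.001 ] z 50.200161245828205
-35:240 -33.5:240 -32:240 -30.5:240 -29:240 -27.5:240 -26:240 -24.5:240 -23:239 -21.5:240 -20:240 -18.5:240 -17:239 -15.5:235 -14:220 -12.5:196 -11:195 -9.5:201 -8:207 -6.5:200 -5:180 -3.5:156 -2:135 -0.5:131 1:130 2.5:130 4:136 5.5:143 7:143 8.5:140 10:134 11.5:171 13:211 14.5:229 16:238 17.5:240 19:240 20.5:240 22:239 23.5:239 25:239 26.5:239 28:239 29.5:239 31:239 32.5:239 34:239
```

View pics/l5.png

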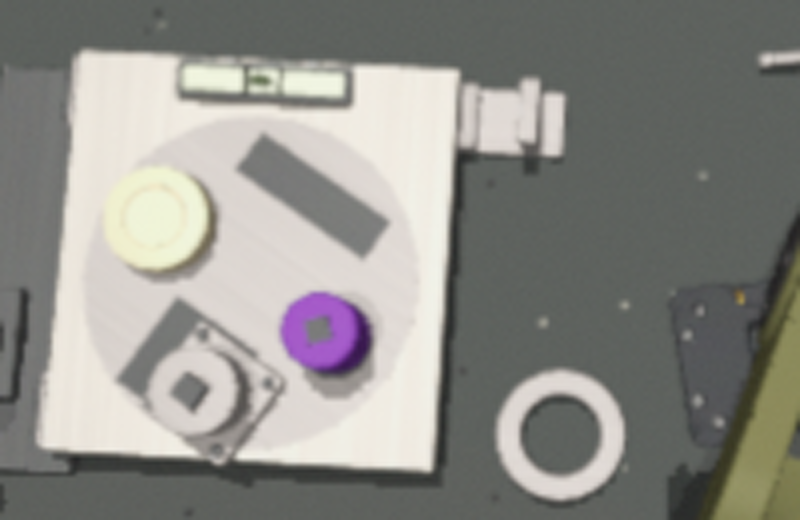

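The gear housing sits ~24 mm off its inlay (crop px 195,390; inlay centre ~188,366), apparently knocked aside. I'll regrasp it and put it back.

```bash
python3 -m creep '{"slide":[[-0.2,5.2,0],[-0.2,5.2,0],[-0.2,5.2,0],[-0.2,5.2,0],[-0.2,5.2,0],[-0.2,5.2,0],[-0.43,5.12,0],[0,0,-3]],"turn":[-0.13,-0.13,-0.13,-0.13,-0.13,-0.113,0,0],"claw":[1,1,1,1,1,1,1,1]}'; python3 -m creep '{"slide":[[0,0,-4],[0,0,-3],[0,0,-2],[0,0,0],[0,0,0]],"turn":[0,0,0,0,0],"claw":[0.9,0.85,0.85,0.85,0.85]}'
python3 - <<'E'
from pc import *
piece('housing',50,'side')
E
```

```text
clock: 35.28
eef_pos: [459.7, 219.4, 379.6]
eef_rot: [3.138, 0.002, 2.547]
wrist_force: [-0.2, -0.5, -1.4]
finger_gap: 94.2
finger_force: 0.0
clock: 35.9
eef_pos: [460.4, 216.7, 289.5]
eef_rot: [3.141, 0.001, 2.544]
wrist_force: [0.1, 0.1, 0.2]
finger_gap: 80.1
finger_force: 0.0
housing 0.61 39 mean [465.5 196.5 103.6] rect ((467.9742126464844, 197.305908203125), (28.83766746520996, 16.04814910888672), 57.3893928527832)
 flange ((456.47174072265625, 208.00929260253906), (62.2276725769043, 60.355682373046875), 54.85987091064453)
 stub [nan nan nan] ((0.0, 0.0), (0.0, 0.0), 0.0)pc.py:14: RuntimeWarning: Mean of empty slice.
  H=P[(P[:,2]>61+zoff)&(P[:,2]<75+zoff)]; print(' stub',H.mean(0),cv2.minAreaRect(H[:,:2].astype(np.float32)))
  ret = um.true_divide(
```

Down 19 mm, close, lift slightly.

```bash
python3 -m creep '{"slide":[[0,0,-1.3],[0,0,-0.4],[0,0,0],[0,0,0],[0,0,0],[0,0,0],[0,0,0],[0,0,0]],"turn":[0,0,0,0,0,0,0,0],"claw":[0.85,0.85,0.85,0.3,0.3,0.3,0.3,0.3]}'; python3 -m creep '{"slide":[[0,0,0.5],[0,0,0.5],[0,0,0]],"turn":[0,0,0],"claw":[0.3,0.3,0.3]}'
```

```text
clock: 37.0
eef_pos: [460.2, 216.4, 271.7]
eef_rot: [-3.141, -0.0, 2.544]
wrist_force: [-3.0, -3.1, 2.9]
finger_gap: 51.6
finger_force: 30.0
clock: 37.38
eef_pos: [460.2, 216.6, 281.9]
eef_rot: [3.141, 0.0, 2.544]
wrist_force: [-0.2, -0.2, -4.2]
finger_gap: 51.7
finger_force: 30.0
```

```bash
python3 -m creep '{"slide":[[0.8,0.9,0],[0.8,0.85,0],[0,0,-0.5],[0,0,-0.4],[0,0,0],[0,0,0],[0,0,0]],"turn":[0,0,0,0,0,0,0],"claw":[0.3,0.3,0.3,0.3,0.3,0.3,0.3]}'
```

```text
clock: 38.25
eef_pos: [476.2, 233.9, 272.6]
eef_rot: [3.142, 0.0, 2.544]
wrist_force: [-0.0, 0.1, -3.6]
finger_gap: 51.2
finger_force: 30.0
```

```bash
python3 -m creep '{"slide":[[0,0,-0.1],[0,0,0],[0,0,0],[0,0,0],[0,0,0],[0,0,2],[0,0,5],[0,0,5]],"turn":[0,0,0,0,0,0,0,0],"claw":[0.3,0.3,0.75,0.75,0.75,0.8,0.9,0.95]}'; python3 -m creep '{"slide":[[0,-5,1],[0,-6,0],[0,-6,0],[0,-6,0],[-0.5,-6,0],[-0.5,-4,0],[0,0,0],[0,0,0]],"turn":[0,0.13,0.13,0.13,0.13,0.13,0.116,0],"claw":[1,1,1,1,0.8,0.7,0.7,0.7]}'
python3 - <<'E'
from pc import *
snap('side','s6.png')
piece('housing',50); piece('coupler',50); piece('puck',50); piece('bar_head');piece('bar_head',0,'side')
E
python3 lev.py|head -1
```

```text
clock: 39.25
eef_pos: [476.1, 234.0, 392.9]
eef_rot: [-3.141, -0.0, 2.544]
wrist_force: [0.8, 0.6, -0.3]
finger_gap: 88.7
finger_force: 0.0
clock: 40.25
eef_pos: [466.1, -96.3, 401.6]
eef_rot: [-3.142, 0.0, -2.975]
wrist_force: [-0.3, 0.6, -0.0]
finger_gap: 66.4
finger_force: 0.0
housing 0.72 347 mean [475.9 230.2 104.5] rect ((476.7447814941406, 231.74314880371094), (48.94211196899414, 52.55875778198242), 0.18280251324176788)
 flange ((475.83697509765625, 232.27565002441406), (65.52218627929688, 64.52058410644531), 55.27125549316406)
 stub [475.6 233.  116.7] ((475.5020751953125, 233.3202362060547), (16.057889938354492, 15.919709205627441), 53.374122619628906)
coupler few 0.74
coupler 0.63 313 mean [493.3 138.5 109.5] rect ((493.0757751464844, 138.33010864257812), (44.55842971801758, 44.08695983886719), 45.5014533996582)
puck 0.94 557 mean [562.8 246.5  76.4] rect ((563.2865600585938, 246.85523986816406), (63.538230895996094, 62.84126281738281), 46.03829574584961)
puck few 0.23
bar_head 0.68 478 mean [ 552.7 -306.5   31.1] rect ((553.218505859375, -307.43353271484375), (98.39678955078125, 31.97629165649414), 8.759146690368652)
bar_head 0.87 343 mean [ 550.2 -312.3   30.2] rect ((550.84765625, -309.4583740234375), (99.46937561035156, 34.05888748168945), 9.427326202392578)
tilt [-0.0004  0.0008] z 50.074233851518365
```

```bash
python3 -m creep '{"slide":[[1.8,-4.2,0],[1.8,-4.2,-1],[1.8,-4.2,-2],[1.8,-4.2,-3],[1.5,-4.3,-3],[0,0,-4],[0,0,-4],[0,0,0]],"turn":[0,0,0,0,0,0,0,0],"claw":[0.7,0.7,0.7,0.7,0.7,0.7,0.7,0.7]}' 30; python3 -m creep '{"slide":[[0,0,-1],[0,0,-1],[0,0,0],[0,0,0]],"turn":[0,0,0,0],"claw":[0.7,0.7,0.7,0.7]}'
```

```text
clock: 41.85
eef_pos: [552.7, -306.7, 228.8]
eef_rot: [3.138, -0.004, -2.974]
wrist_force: [-0.8, -0.5, 0.9]
finger_gap: 65.9
finger_force: 0.0
clock: 42.35
eef_pos: [553.3, -307.0, 212.1]
eef_rot: [-3.141, 0.001, -2.974]
wrist_force: [-0.3, 0.2, 0.2]
finger_gap: 65.6
finger_force: 0.0
```

```bash
python3 -m creep '{"slide":[[0,0,-0.6],[0,0,0],[0,0,0],[0,0,0],[0,0,0],[0,0,0],[0,0,0]],"turn":[0,0,0,0,0,0,0],"claw":[0.7,0.7,0.1,0.1,0.1,0.1,0.1]}'; python3 -m creep '{"slide":[[0,0,0],[0,0,2],[0,0,4],[0,0,5],[0,0,5],[0,0,2],[0,0,0]],"turn":[0,0,0,0,0,0,0],"claw":[0.1,0.1,0.1,0.1,0.1,0.1,0.1]}'
```

```text
clock: 43.22
eef_pos: [553.2, -307.0, 205.7]
eef_rot: [-3.141, 0.0, -2.974]
wrist_force: [-0.4, 0.3, -0.6]
finger_gap: 29.9
finger_force: 30.0
clock: 44.1
eef_pos: [553.0, -306.8, 387.9]
eef_rot: [-3.139, 0.002, -2.974]
wrist_force: [0.1, -0.5, -4.4]
finger_gap: 29.7
finger_force: 30.0
```

```bash
python3 -m creep '{"slide":[[0.33,5.2,1],[0.33,5.2,0],[0.33,5.2,0],[0.33,5.2,0],[0.33,5.2,0],[0.33,5.2,0],[0.33,5.2,0],[0.33,5.2,0]],"turn":[0.101,0.101,0.101,0.101,0.101,0.101,0.101,0.101],"claw":[0.1,0.1,0.1,0.1,0.1,0.1,0.1,0.1]}'; python3 -m creep '{"slide":[[0.33,5.0,0],[0,0,-3],[0,0,-4],[0,0,-3],[0,0,0],[0,0,0]],"turn":[0,0,0,0,0,0],"claw":[0.1,0.1,0.1,0.1,0.1,0.1]}'
```

```text
clock: 45.1
eef_pos: [579.3, 110.7, 394.3]
eef_rot: [3.14, -0.001, -2.162]
wrist_force: [1.6, 0.7, -4.8]
finger_gap: 29.3
finger_force: 30.0
clock: 45.85
eef_pos: [583.1, 159.0, 296.6]
eef_rot: [-3.141, 0.001, -2.166]
wrist_force: [-0.6, -1.3, -4.2]
finger_gap: 29.8
finger_force: 30.0
```

```bash
python3 -m creep '{"slide":[[0,0,-2],[0,0,-1],[0,0,-0.5],[0,0,-0.2],[0,0,0],[0,0,0]],"turn":[0,0,0,0,0,0],"claw":[0.1,0.1,0.1,0.1,0.1,0.1]}'
```

```text
clock: 46.6
eef_pos: [583.0, 159.0, 259.0]
eef_rot: [-3.141, 0.0, -2.166]
wrist_force: [0.5, 0.2, -4.7]
finger_gap: 29.8
finger_force: 30.0
```

```bash
python3 -m creep '{"slide":[[0,0,-0.2],[0,0,-0.1],[0,0,0],[0,0,0],[0,0,0],[0,0,0],[0,0,2],[0,0,5]],"turn":[0,0,0,0,0,0,0,0],"claw":[0.1,0.1,0.1,0.55,0.55,0.55,0.55,0.55]}'; python3 -m creep '{"slide":[[0,0,5],[-2,-4,2],[-2,-5.5,0],[-2,-5.5,0],[-2,-5.5,0],[-2,-5,0],[0,0,0]],"turn":[0,-0.18,-0.18,-0.18,-0.18,-0.18,-0.18],"claw":[0.5,0.3,0.3,0.1,0,0,0]}'
python3 - <<'E'
from pc import *
p,d=snap('side','s7.png')
for q in('puck','coupler','bar_head','housing'): piece(q,50)
p,d=snap('top')
for q in('lever_tip','lever'):
    for o in manip.cut_out(q,'top')[:1]:
        P=cloud('top',o['mask'],d);P=P[P[:,2]>145];print(q,o['score'],len(P),P.mean(0),np.percentile(P,[2,98],axis=0).ravel())
E
python3 lev.py l7.png
```

```text
clock: 47.6
eef_pos: [582.7, 158.9, 324.4]
eef_rot: [3.139, -0.003, -2.166]
wrist_force: [0.2, 0.6, 0.7]
finger_gap: 52.2
finger_force: 0.0
clock: 48.48
eef_pos: [481.8, -98.6, 395.9]
eef_rot: [-3.141, 0.001, 3.028]
wrist_force: [0.8, 0.7, -1.1]
finger_gap: 0.5
finger_force: 0.0
puck 0.9 540 mean [562.6 245.9  76.4] rect ((562.5750122070312, 245.79412841796875), (60.62629318237305, 63.141357421875), 54.33186721801758)
coupler 0.68 288 mean [494.3 137.4 109.6] rect ((494.2915344238281, 138.52615356445312), (41.79462814331055, 42.537166595458984), 0.567415177822113)
coupler 0.17 58 mean [451.9 369.3 124.1] rect ((450.6556701660156, 370.2076416015625), (29.588382720947266, 9.896787643432617), 13.829120635986328)
bar_head 0.81 485 mean [581.7 155.1  80.8] rect ((582.7659912109375, 156.61839294433594), (99.79515075683594, 29.828685760498047), 55.77605056762695)
housing 0.62 353 mean [476.  230.5 104.5] rect ((476.681884765625, 231.80047607421875), (48.83118438720703, 52.089881896972656), 0.17476750910282135)
 flange ((475.9146423339844, 231.81570434570312), (66.0987777709961, 64.11016845703125), 55.04405975341797)
 stub [475.7 233.2 116.6] ((475.5105285644531, 233.12713623046875), (15.73838996887207, 15.86617660522461), 53.52680206298828)
housing few 0.25
lever_tip 0.7 117 [433.9 369.2 169.7] [422.5 360.9 152.  443.9 380.3 177. ]
lever 0.73 133 [434.1 370.5 169.6] [422.5 361.  155.1 446.  383.4 176.9]
tilt [-0.0012  0.0013] z 50.351059140965205
-35:240 -33.5:240 -32:240 -30.5:240 -29:240 -27.5:240 -26:240 -24.5:240 -23:240 -21.5:240 -20:240 -18.5:240 -17:239 -15.5:236 -14:221 -12.5:197 -11:195 -9.5:200 -8:208 -6.5:201 -5:181 -3.5:157 -2:135 -0.5:131 1:129 2.5:130 4:136 5.5:142 7:139 8.5:135 10:129 11.5:168 13:210 14.5:229 16:238 17.5:240 19:240 20.5:240 22:240 23.5:240 25:239 26.5:239 28:239 29.5:239 31:239 32.5:238 34:239
```

View pics/l7.png

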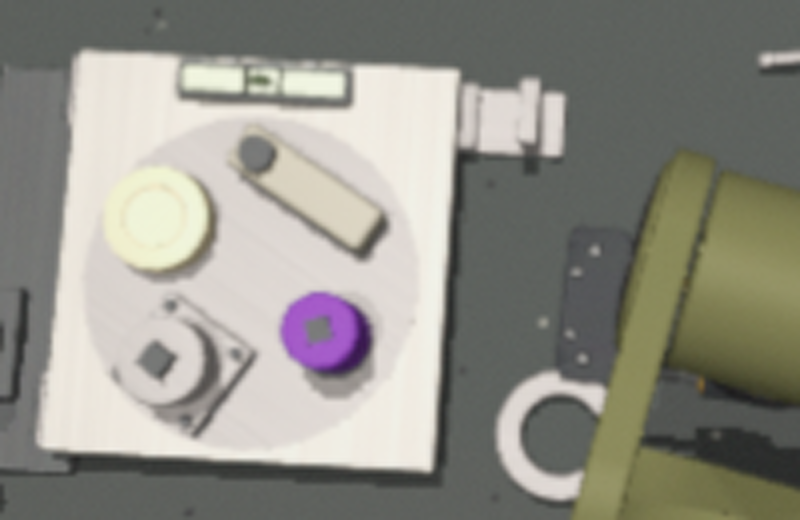

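```bash
python3 -m creep '{"slide":[[-1.2,5,1],[-1.2,5.3,0],[-1.2,5.3,0],[-1.2,5.3,0],[-1.2,5.3,0],[-1.2,5.3,0],[-1.2,5.2,0],[-1.2,5.2,0]],"turn":[0,0,0,0,0,0,0,0],"claw":[0,0,0,0,0,0,0,0]}'; python3 -m creep '{"slide":[[-0.1,5,0],[0,0,0],[0,0,-3],[0,0,-4],[0,0,0],[0,0,0]],"turn":[0,0,0,0,0,0],"claw":[0,0,0,0,0,0]}'
```

```text
clock: 50.12
eef_pos: [386.2, 324.8, 405.7]
eef_rot: [3.141, 0.0, 3.038]
wrist_force: [-0.1, -0.9, 0.1]
finger_gap: 0.5
finger_force: 0.0
clock: 50.88
eef_pos: [386.3, 372.8, 337.2]
eef_rot: [3.14, 0.001, 3.037]
wrist_force: [-0.7, 0.6, -0.0]
finger_gap: -0.1
finger_force: 0.0
```

```bash
python3 -m creep '{"slide":[[2,-0.2,0],[2.2,-0.1,0],[2.2,-0.1,0],[2.2,-0.1,0],[2.2,-0.1,0],[2.2,-0.1,0],[1.5,-0.1,0],[0,0,0]],"turn":[0,0,0,0,0,0,0,0],"claw":[0,0,0,0,0,0,0,0]}'
```

```text
clock: 51.88
eef_pos: [531.5, 364.6, 337.1]
eef_rot: [3.14, 0.002, 3.037]
wrist_force: [0.3, 0.2, -1.0]
finger_gap: 0.6
finger_force: 0.0
```

```bash
python3 -m creep '{"slide":[[0.5,0,0],[0,0,0]],"turn":[0,0],"claw":[0,0]}'
```

```text
clock: 52.12
eef_pos: [535.8, 365.1, 336.1]
eef_rot: [3.141, 0.0, 3.038]
wrist_force: [-0.7, 0.3, -0.1]
finger_gap: 0.3
finger_force: 0.0
```

```bash
python3 -m creep '{"slide":[[0.4,0,0],[0.3,0,0],[0,0,0]],"turn":[0,0,0],"claw":[0,0,0]}'
python3 - <<'E'
from pc import *
for n in('side','top'):
    p,d=snap(n,n+'8.png')
    for q in ('lever_tip','lever'):
        for o in manip.cut_out(q,n)[:1]:
            P=cloud(n,o['mask'],d);P=P[(P[:,2]>130)&(P[:,2]<185)];print(n,q,o['score'],o['position'],len(P),np.median(P,0) if len(P) else '')
a=cv2.imread('pics/side8.png'); cv2.imwrite('pics/side8c.png',cv2.resize(a[100:270,130:330],(800,680)[:2],interpolation=2)[:600])
E
```

```text
clock: 52.5
eef_pos: [541.4, 365.8, 335.3]
eef_rot: [-3.14, -0.007, 3.039]
wrist_force: [-22.3, -1.6, 6.7]
finger_gap: 0.6
finger_force: 10.8
side lever_tip 0.71 [234.8, 207.4] 0 
side lever 0.58 [207.7, 164.0] 37 [561.9 362.6 162.4]
top lever_tip 0.36 [122.0, 238.3] 0
```

View pics/side8c.png

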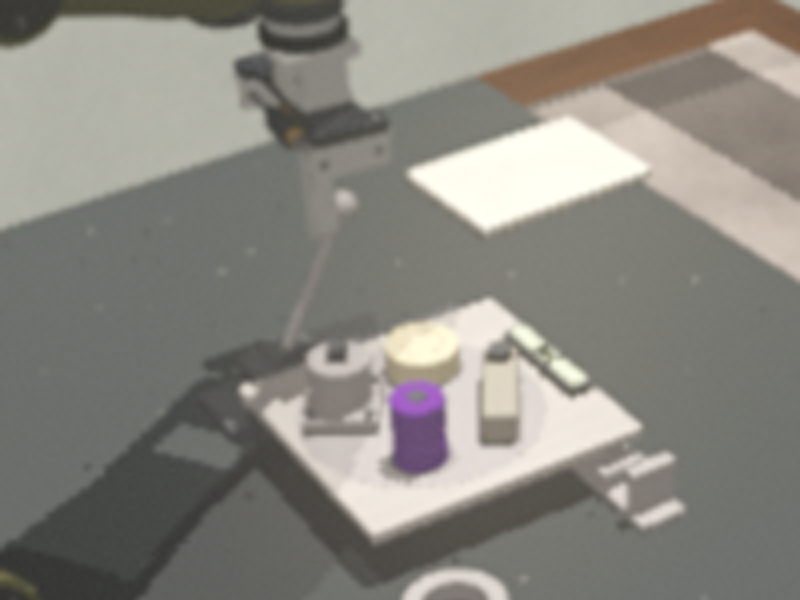

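The lever is against its stop: ball at crop px (345,200), 22 N of resistance. I'll back off and check everything once more.

```bash
python3 -m creep '{"slide":[[-1.5,0,0],[-3,0,0],[-3,0,1],[-3,0,4],[-3,0,5],[-1,-5,0],[0,-5,0],[0,-5,0]],"turn":[0,0,0,0,0,0,0,0],"claw":[0,0,0,0,0,0,0,0]}'; python3 -m creep '{"slide":[[0,-6,0],[1,-6,0],[1,-6,0],[1,-6,0],[1,-6,0],[1,-6,0],[0,0,0],[0,0,0]],"turn":[0,0,0,0,0,0,0,0],"claw":[0,0,0,0,0,0,0,0]}'
python3 - <<'E'
from pc import *
for q in('puck','coupler','bar_head','housing'): piece(q,50)
p,d=snap('top')
o=manip.cut_out('lever','top')[0]; P=cloud('top',o['mask'],d);P=P[P[:,2]>140];print('lever',len(P),np.median(P,0) if len(P) else o)
E
python3 lev.py l9.png
```

```text
clock: 53.8
eef_pos: [397.4, 213.7, 435.9]
eef_rot: [3.141, 0.001, 3.038]
wrist_force: [1.2, -0.3, 0.9]
finger_gap: 0.5
finger_force: 0.0
clock: 54.8
eef_pos: [447.8, -144.7, 435.6]
eef_rot: [3.141, -0.0, 3.037]
wrist_force: [-0.3, -0.3, -0.4]
finger_gap: 0.4
finger_force: 0.0
puck 0.93 554 mean [562.6 246.8  76.4] rect ((563.192626953125, 247.19259643554688), (62.23927307128906, 63.59437561035156), 14.833725929260254)
coupler 0.57 304 mean [492.6 138.4 109.5] rect ((491.9897155761719, 138.7889862060547), (41.83900833129883, 45.706260681152344), 0.2620454728603363)
bar_head 0.86 496 mean [581.7 155.2  80.7] rect ((582.656005859375, 156.59347534179688), (99.33377075195312, 29.761852264404297), 55.90497970581055)
housing 0.7 353 mean [476.  230.7 104.6] rect ((476.71075439453125, 231.58526611328125), (49.087005615234375, 51.49148178100586), 2.2023608684539795)
 flange ((476.2451171875, 231.8645477294922), (66.12500762939453, 64.85508728027344), 57.27490997314453)
 stub [475.7 233.2 116.6] ((475.91766357421875, 233.5441131591797), (15.943166732788086, 15.752655029296875), 57.33518600463867)
lever 122 [560.6 363.4 163.8]
tilt [-0.0009  0.0013] z 50.177043245564526
-35:240 -33.5:240 -32:240 -30.5:240 -29:239 -27.5:240 -26:240 -24.5:240 -23:240 -21.5:240 -20:240 -18.5:239 -17:239 -15.5:235 -14:221 -12.5:197 -11:195 -9.5:200 -8:208 -6.5:201 -5:181 -3.5:157 -2:135 -0.5:132 1:130 2.5:130 4:136 5.5:142 7:139 8.5:134 10:128 11.5:167 13:210 14.5:228 16:238 17.5:239 19:239 20.5:239 22:239 23.5:239 25:239 26.5:239 28:239 29.5:239 31:239 32.5:239 34:239
```

View pics/l9.png

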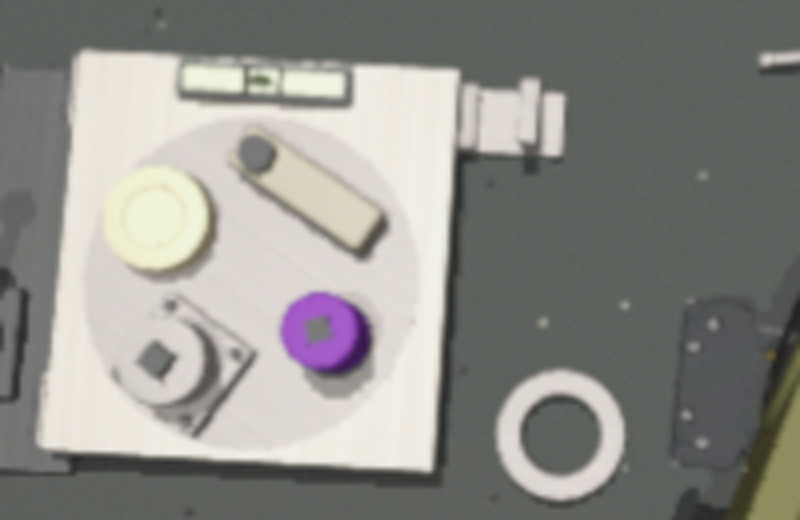

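All four pieces are seated, the bubble is centred (px 262), and the lever ball is at x≈561, which is fully over.

```bash
python3 -c "
from cell import manip
print(manip.sign_off())"
```

```text
the job is handed in; nothing more can be done
None
```

I handed the job in with the plate level on the released shim, all four pieces within about 4 mm of their inlay centres by the camera, and the lever against its far stop. The hand-in call returned no verdict. The gear housing was found about 24 mm off its inlay partway through, so I picked it up and placed it again.

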